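Count to the third slot and push the mallet head in

TASK

Count the gaps of the clear rack with a fingertip on its metal top rail, starting at the end next to the little tray drawer: touch the rail above the first gap, then above the second, then above the third, and go no farther along the rail. Then, with the outside of the fingers, push the black mallet head across the counter into that third gap until it is fully home against the rack's back wall. Keep it standing and never grip or lift it, leave everything else where it is, and finish clear of it all.

Things in the scene. Friction and masses are not known exactly. Their poses are not given: they have to be found in the camera images.
- rack: clear acrylic rack fixed to the counter, 340 mm long (y): 7 dividers 4 mm thick, 55 mm high make 6 gaps 52 mm wide, 50 mm deep, open in front (-x, to the robot), on top and below (bare counter); back wall at x = 50 mm. Origin: on the counter, middle of the dividers' front edge line; x into the gaps, y along the rack (+y: robot's left), z up. Gap centres y = 140, 84, 28, -28, -84, -140 mm
- rail_a: stretch of the rack's aluminium top rail above the first gap from the rack's +y end; 30 mm long (along rack y), 20 mm wide; fixed to the rack; the rail is level and unbroken, on the back wall; origin at the middle of its top face, 63 mm above the counter, at rack x = 60 mm, in line with that gap's centre
- rail_b: stretch of the rack's aluminium top rail above the second gap from the rack's +y end; 30 mm long (along rack y), 20 mm wide; fixed to the rack; the rail is level and unbroken, on the back wall; origin at the middle of its top face, 63 mm above the counter, at rack x = 60 mm, in line with that gap's centre
- rail_c: stretch of the rack's aluminium top rail above the third gap from the rack's +y end; 30 mm long (along rack y), 20 mm wide; fixed to the rack; the rail is level and unbroken, on the back wall; origin at the middle of its top face, 63 mm above the counter, at rack x = 60 mm, in line with that gap's centre
- rail_d: stretch of the rack's aluminium top rail above the fourth gap from the rack's +y end; 30 mm long (along rack y), 20 mm wide; fixed to the rack; the rail is level and unbroken, on the back wall; origin at the middle of its top face, 63 mm above the counter, at rack x = 60 mm, in line with that gap's centre
- rail_e: stretch of the rack's aluminium top rail above the fifth gap from the rack's +y end; 30 mm long (along rack y), 20 mm wide; fixed to the rack; the rail is level and unbroken, on the back wall; origin at the middle of its top face, 63 mm above the counter, at rack x = 60 mm, in line with that gap's centre
- rail_f: stretch of the rack's aluminium top rail above the sixth gap from the rack's +y end; 30 mm long (along rack y), 20 mm wide; fixed to the rack; the rail is level and unbroken, on the back wall; origin at the middle of its top face, 63 mm above the counter, at rack x = 60 mm, in line with that gap's centre
- head_mid (a point): middle (25 mm above its underside) of the black hard-silicone mallet head: an upright cylinder, 42 mm in diameter, 50 mm tall, standing loose on one flat face on the counter in front of the rack, about 0.13 kg; z is its axis. Pushed fully home, its middle is at rack x = 29 mm
- tray: small aluminium tray-drawer cabinet fixed to the counter beyond one end of the rack, either end; 120 mm deep, 90 mm wide, 70 mm high; origin at the centre of its underside. Counting starts at the rack end next to it. Leave alone
- tray_drawer0_handle (a point): knob of the tray drawer, which stands about half open towards the robot (-x). Leave alone
- skewers: loose wooden block 60 x 60 x 35 mm with four silver steel skewer pegs upright in it, 118 mm high in all, beyond the other end of the rack; origin at the centre of its underside. Leave alone
- greenpeg: loose green plastic peg standing on its 34 mm head behind the rack, 70 mm tall; origin at the centre of its underside. Leave alone
Mind the look-alikes: they are no part of the job. Leave any orange look-alike of the part that bears head_mid alone.

How it is judged:
On the way, in this order (a step that is already met when the one before it is completed fails the run):
1. a finger touches the rail above the first gap, counted from the tray drawer's end, with the mallet head still outside the rack (x of head_mid in the frame of rack below -0.03 m and ((y of tray in the frame of rack above 0 m and contact force between the fingers and rail_a above 0.3 N) or (y of tray in the frame of rack below 0 m and contact force between the fingers and rail_f above 0.3 N))), for 0.05 s.
2. then above the second gap, mallet head still outside (x of head_mid in the frame of rack below -0.03 m and ((y of tray in the frame of rack above 0 m and contact force between the fingers and rail_b above 0.3 N) or (y of tray in the frame of rack below 0 m and contact force between the fingers and rail_e above 0.3 N))), for 0.05 s.
3. then above the third gap, mallet head still outside (x of head_mid in the frame of rack below -0.03 m and ((y of tray in the frame of rack above 0 m and contact force between the fingers and rail_c above 0.3 N) or (y of tray in the frame of rack below 0 m and contact force between the fingers and rail_d above 0.3 N))), for 0.05 s.
At the end, for the whole second after the job is handed in: the mallet head stands upright (within 0.1 rad), at rest on the counter, in the third gap from the tray drawer's end, within 6 mm of the back wall (((y of tray in the frame of rack above 0 m and y of head_mid in the frame of rack between 0.02 and 0.036 m) or (y of tray in the frame of rack below 0 m and y of head_mid in the frame of rack between -0.036 and -0.02 m)) and x of head_mid in the frame of rack between 0.023 and 0.033 m and height (world z) of head_mid below 0.03 m and angle between head_mid's own z axis and vertical below 0.1 rad and linear speed of head below 0.01 m/s); the robot touches nothing.
It fails at once if the rail is touched above a gap beyond the third ((y of tray in the frame of rack above 0 m and (contact force between the fingers and rail_d above 1 N or contact force between the fingers and rail_e above 1 N or contact force between the fingers and rail_f above 1 N)) or (y of tray in the frame of rack below 0 m and (contact force between the fingers and rail_a above 1 N or contact force between the fingers and rail_b above 1 N or contact force between the fingers and rail_c above 1 N))).
It fails at once if the mallet head is lifted (height (world z) of head_mid above 0.035 m).
It fails at once if the mallet head is tipped (angle between head_mid's own z axis and vertical above 0.4 rad).
It fails at once if the tray drawer, the skewer block or the green peg is moved by more than 12 mm (distance of any of tray_drawer0_handle, skewers, greenpeg from where it was at the start of the episode above 0.012 m).
It also fails if it takes over 61 s, if anything falls off the work surface, if the arm or the gripper's body presses on something with over 40 N, if the wrist force passes 120 N, or if a joint passes its speed limit or range.

ROBOT

A 6-joint arm with a two-finger parallel gripper is mounted at the origin on the work surface. World frame = base frame: x ahead of the robot, y to its left, z up, the work surface at z = 0. Lengths are in m, angles in rad, forces in N, time in s.
With the tool pointing down it reaches from about 0.225 to 0.875 m from the base axis. Payload 3.4 kg.
Tool frame: the origin (TCP) lies on the centre line of the jaws, within the pads' length; the fingertips stand 19 mm ahead of it and the grasp point (between the pads) is the TCP (nose_length is the distance from the TCP to the fingertips, in m); z points along the fingers, y is the direction in which the jaws open and shut (so a half turn about z gives the same grasp; the last joint's range is limited). The gripper opens to 85 mm and grips with 20 to 120 N. Pads are 22 mm wide; open, the fingers measure 114 mm over their backs; the gripper's body (76 mm by 85 mm) begins 54 mm behind the grasp point. The pads swing forward as they close: fully open they stand 13 mm farther back than shut.
Start: joints at [-1.223, 0.276, 1.505, -0, 1.361, -0.121], TCP at [0.26, -0.513, 0.25] pointing down, gripper open.
Joint ranges: [-2.89, 2.89], [-0.75, 2.08], [0.22, 2.7], [-1.18, 4.32], [0.11, 2.71], [-2.7, 2.7]. Speed limits (rad/s): [2.57, 2.57, 3.14, 3.14, 3.14, 3.14].

INTERFACE

Orientations are given as a unit quaternion [w, x, y, z].
In Python, from rig import * gives the robot as it stands.
- The arm moves only by the shell command python3 -m jog 'ROWS' [OPENING] [FORCE]. ROWS is JSON, one flat list of numbers, 6 for each row, row after row: the shift along the tool's x, y, z in mm, then the turn, a rotation vector about the tool's x, y, z in degrees. In form: [tx, ty, tz, wx, wy, wz, tx, ty, tz, wx, wy, wz, ...]. A call has 1 to 10 rows; each row is the pose to reach, as a shift and turn from the pose commanded when the call began, along the tool's axes at that moment; what a row does not reach only later rows make up. A row lasts 1/8 s, in which the tool goes at most 62.5 mm and 10.7 degrees, less where a joint would pass 70% of its speed; a pose out of reach is approached as far as the arm can. A call with a gripper value outside its range is refused whole. OPENING is the closure, from 0 (fully open) to 1 (shut), set as the call begins (- or left out, the last holds). The fingers move at their own pace and stop on an object; FORCE is the grip in N (left out, the last holds). Time passes only in rows, so rows that repeat a pose let the fingers close. It gives the time, the measured TCP pose, the force and the opening at its end, in the units of the state.
- get_state(): the state, without advancing time (a new reading comes with each control period).
- get_image(name): name is "scene" or "top" or "wrist"; returns a dict with "frame" (400x640x3 uint8, red, green, blue), "camera_matrix" (3x3 intrinsics, pixels), "k1" (the pictures are not rectified: a ray, as slopes to the right and down, at radius r is drawn at 1 + k1 r^2 times it, then the intrinsics apply), "rvec" (rotation vector, rad) and "tvec" (3), from world to camera coordinates, as OpenCV has them. Camera axes: x right, y down, z forward; pixel columns grow to the right and rows downward; lengths in m; the calibration is good to about 2 mm. A picture is of the moment at which its call begins. There is no depth.
- sign_off(): hands the job in, once; it reports no verdict.
The state is a dict: "clock": time; "qpos": joint angles; "qd": joint speeds; "effort": joint torques, N m; "position": TCP position; "ee_rot": TCP orientation; "contact_force": force on the tool from outside, world axes, zero at the start; "moment": the same for the moment, N m; "width": finger opening in m.
Only numpy, scipy, OpenCV 4.12 (cv2) and the standard library are available. Lean on these libraries where they do the work, as an engineer would, in place of code of your own. Each camera call takes 0.05 s, during which the arm holds its last target.

## Working session

There is one attempt and no reset: what is moved stays moved. The work goes in short steps, Python scripts to look and compute and a shell command to move; the robot and the scene stay as the last step left them, time stands still between calls to the robot, and variables do not carry over. Pictures are saved under pics/ and viewed, and the job is handed in when it is done.

```bash
ls; mkdir -p pics; python3 - <<'E'
from rig import *
import cv2
s=get_state();print(s)
for n in("scene","top","wrist"):
    d=get_image(n);cv2.imwrite(f"pics/{n}0.png",d["frame"][:,:,::-1]);print(n,d["camera_matrix"].tolist(),d["k1"],d["rvec"],d["tvec"])
E
```

```text
pics
{'clock': 0.0, 'qpos': array([-1.22297781e+00,  2.76593304e-01,  1.50613410e+00, -1.33442513e-05,
        1.36072834e+00, -1.21012083e-01]), 'qd': array([ 0.00019144, -0.00037905, -0.00138142,  0.00126304,  0.00164636,
        0.00014618]), 'effort': array([ 1.63831195e-03, -4.16775334e+01, -2.45806754e+01, -8.74910393e-05,
        1.09610838e-02, -2.66403987e-06]), 'position': array([ 0.25962148, -0.51248529,  0.24944028]), 'ee_rot': array([-9.24824793e-04,  9.72649572e-01,  2.32275573e-01, -1.11896346e-04]), 'contact_force': array([ 0.60370155, -0.01243496, -0.26698088]), 'moment': array([ 0.0288221 , -0.04217175,  0.01172614]), 'width': 0.08565790460659341}
scene [[391.50059101856004, 0.0, 317.358990498858], [0.0, 391.50059101856004, 196.67365220168125], [0.0, 0.0, 1.0]] -0.08815698196299751 [ 1.91886957  1.24125996 -0.59301358] [-0.2611469  -0.28598891  1.22842312]
top [[382.310867533204, 0.0, 315.2028182265057], [0.0, 382.310867533204, 201.57377971702135], [0.0, 0.0, 1.0]] -0.0852843486843349 [ 2.16035791 -2.12091837  0.22605751] [6.33584345e-04 6.03140030e-01 7.26787505e-01]
wrist [[278.5432415401034, 0.0, 318.59488891351816], [0.0, 278.5432415401034, 203.6142094523038], [0.0, 0.0, 1.0]] -0.016018035239797723 [-2.44589972  1.50417104  0.23515905] [-0.57371396 -0.03868526  0.37982997]
```

View pics/scene0.png

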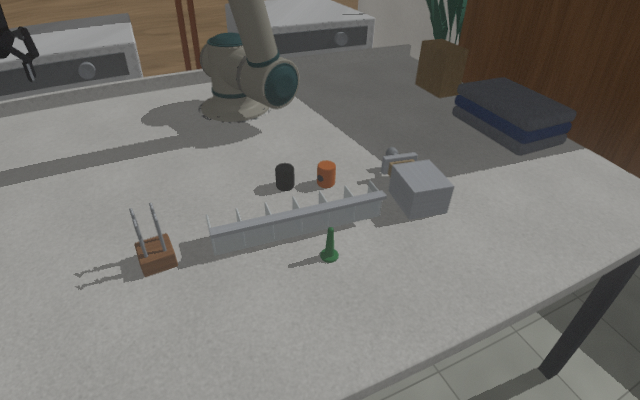

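View pics/top0.png

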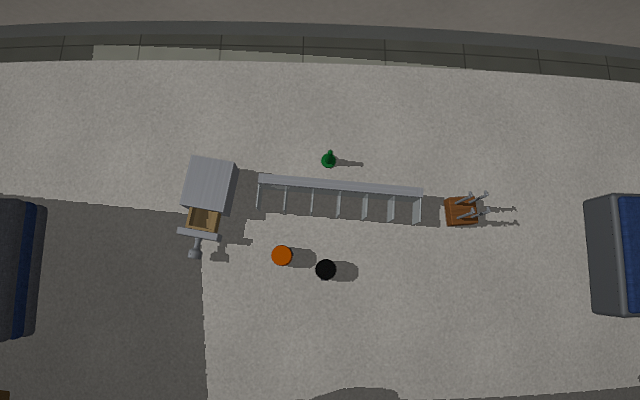

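View pics/wrist0.png

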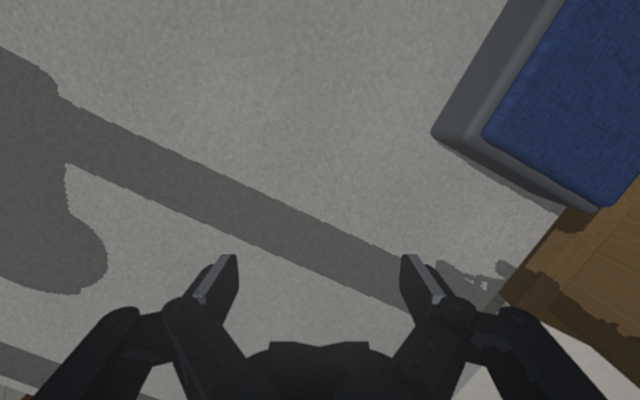

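The top view (up is +x, left is +y) shows:
- tray at (210,185), on the rack's +y side
- rail from (258,178) to (422,190)
- skewers at (465,211)
- green peg at (328,160)

Candidates for the mallet head are the black cylinder at (326,270) and the orange look-alike at (282,255). I choose the black one.

```bash
cat > h.py <<'E'
from rig import *
import numpy as np, cv2
def ray(d,uv):
    K=d["camera_matrix"];k=d["k1"]
    p=cv2.undistortPoints(np.array(uv,float).reshape(-1,1,2),K,np.array([k,0,0,0,0.])).reshape(-1,2)
    R,_=cv2.Rodrigues(np.array(d["rvec"]));t=np.array(d["tvec"]).ravel()
    return -R.T@t,(np.c_[p,np.ones(len(p))])@R
def onz(d,uv,z):
    c,r=ray(d,uv);return c+r*((z-c[2])/r[:,2])[:,None]
def proj(d,P):
    return cv2.projectPoints(np.array(P,float).reshape(-1,1,3),np.array(d["rvec"]),np.array(d["tvec"]),d["camera_matrix"],np.array([d["k1"],0,0,0,0.]))[0].reshape(-1,2)
E
python3 - <<'E'
from h import *
for n in("top","scene"):
    d=get_image(n);f=d["frame"]
    x0,y0,x1,y1=(230,150,450,290) if n=="top" else (190,140,430,280)
    cv2.imwrite(f"pics/{n}_crop.png",cv2.resize(f[y0:y1,x0:x1,::-1],None,fx=3.3,fy=3.3,interpolation=cv2.INTER_CUBIC))
    hsv=cv2.cvtColor(f,cv2.COLOR_RGB2HSV)
    m=(hsv[...,2]<45).astype(np.uint8)
    a,l,s,c=cv2.connectedComponentsWithStats(m)
    for i in range(1,a):
        if 60<s[i,4]<3000: print(n,s[i],c[i],onz(d,[c[i]],0.05)[0],onz(d,[c[i]],0.025)[0])
E
```

```text
top [315 259  21  21 333] [325.4984985  269.11411411] [ 0.46712577 -0.01109016  0.05      ] [ 0.46726294 -0.01255366  0.025     ]
top [  0 390  10  10  85] [  4.12941176 394.90588235] [0.19569853 0.6306889  0.05      ] [0.18705208 0.64999392 0.025     ]
scene [  0   5  39  77 913] [16.01971522 44.27053669] [-0.99676055 -0.76820937  0.05      ] [-1.11162528 -0.79559572  0.025     ]
scene [576 314  23  23  72] [586.98611111 324.70833333] [1.03216949 0.24532536 0.05      ] [1.02579653 0.27213515 0.025     ]
```

View pics/top_crop.png

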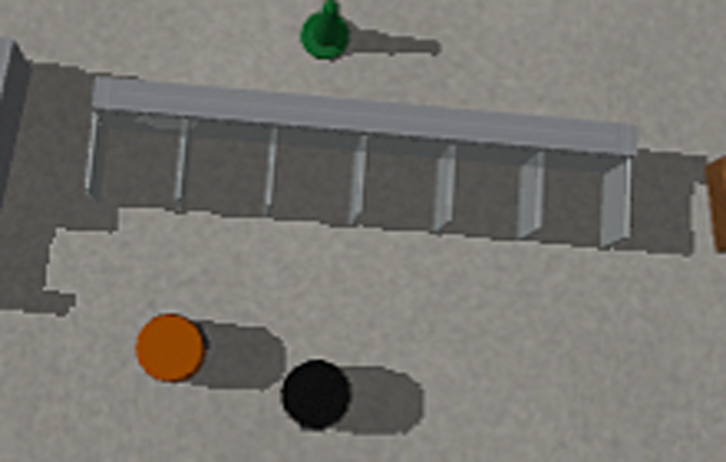

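View pics/scene_crop.png

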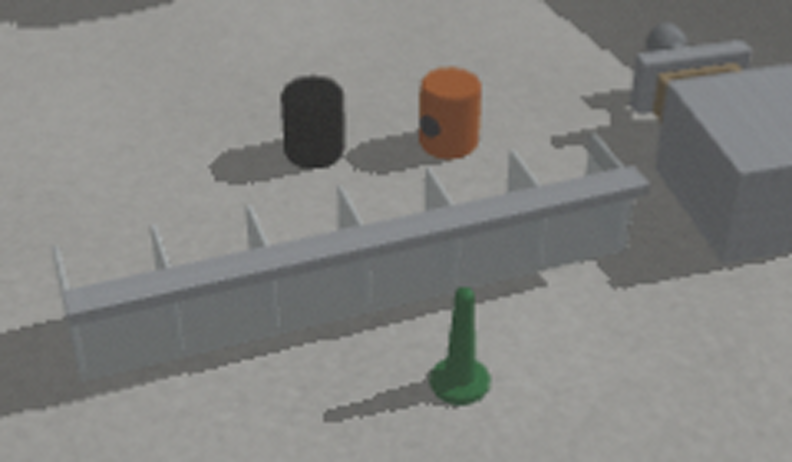

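```bash
python3 - <<'E'
from h import *
d=get_image("top");f=d["frame"]
hsv=cv2.cvtColor(f,cv2.COLOR_RGB2HSV)
# bluish-grey rail
b=f[...,2].astype(int)-f[...,0]
m=((b>6)&(f[...,2]>125)).astype(np.uint8); m[:, :250]=0; m[:,430:]=0; m[:170]=0;m[200:]=0
a,l,s,c=cv2.connectedComponentsWithStats(m); i=1+np.argmax(s[1:,4]); print(s[i],c[i])
v=m*0; v[l==i]=255
ys,xs=np.nonzero(v); W=onz(d,np.c_[xs,ys],0.063)[:,:2]
r=cv2.minAreaRect((W*1000).astype(np.float32)); print(r, cv2.boxPoints(r))
ft,g=f.copy(),0; ft[v>0]=(255,0,255)
cv2.imwrite("pics/mask.png",cv2.resize(ft[150:290,230:450,::-1],None,fx=3.3,fy=3.3))
# corner by hand
o=lambda p:[230+p[0]/3.3,150+p[1]/3.3]
H=onz(d,[o(p) for p in[(97,78),(636,125),(634,153),(95,106)]],.063);print(H.round(4), np.linalg.norm(H[1]-H[0]))
ds=get_image("scene")
o2=lambda p:[190+p[0]/3.3,140+p[1]/3.3]
S=onz(ds,[o2(p) for p in[(638,170),(648,186),(70,312),(63,292)]],.063);print(S.round(4),np.linalg.norm(S[1]-S[2]))
# black head in scene: bottom circle center / top
S=onz(ds,[o2((313,92))],.05);print("head top scene",S, onz(ds,[o2((313,122))],.025))
# orange
mo=((hsv[...,0]<20)&(hsv[...,1]>200)&(hsv[...,2]>120)).astype(np.uint8)
a,l,s,c=cv2.connectedComponentsWithStats(mo)
for i in range(1,a):
  if s[i,4]>80: print("or",s[i],c[i],onz(d,[c[i]],.05))
print("skew",onz(d,[(447,197),(447,227),(476,196)],.035))
print("tray",onz(d,[(237,164),(228,217),(195,247)],.07), onz(d,[(195,247)],.04))
print("green",onz(d,[(328,161)],.01))
E
```

```text
[340 184   6   3   8] [342.75  185.375]
((637.0447387695312, -43.19474792480469), (4.186253547668457, 10.245307922363281), 1.3324851989746094) [[634.833    -38.122154]
 [635.0713   -48.364693]
 [639.2565   -48.26734 ]
 [639.0182   -38.024803]]
[[ 0.657   0.1269  0.063 ]
 [ 0.635  -0.2099  0.063 ]
 [ 0.6171 -0.2079  0.063 ]
 [ 0.6392  0.1274  0.063 ]] 0.33752038358879144
[[ 0.6451  0.132   0.063 ]
 [ 0.661   0.1288  0.063 ]
 [ 0.6348 -0.2064  0.063 ]
 [ 0.618  -0.2063  0.063 ]] 0.3362567593518426
head top scene [[ 0.47029685 -0.00918243  0.05      ]] [[ 0.46873624 -0.00934623  0.025     ]]
or [271 246  20  19 297] [280.77777778 254.92592593] [[0.49375027 0.07890156 0.05      ]]
skew [[ 0.622576   -0.27155288  0.035     ]
 [ 0.55784869 -0.26858908  0.035     ]
 [ 0.62625071 -0.33667419  0.035     ]]
tray [[0.67443002 0.17248359 0.07      ]
 [0.56541732 0.18457244 0.07      ]
 [0.50472527 0.24629624 0.07      ]] [[0.50639315 0.25475409 0.04      ]]
green [[ 0.70279834 -0.0164063   0.01      ]]
```

View pics/mask.png

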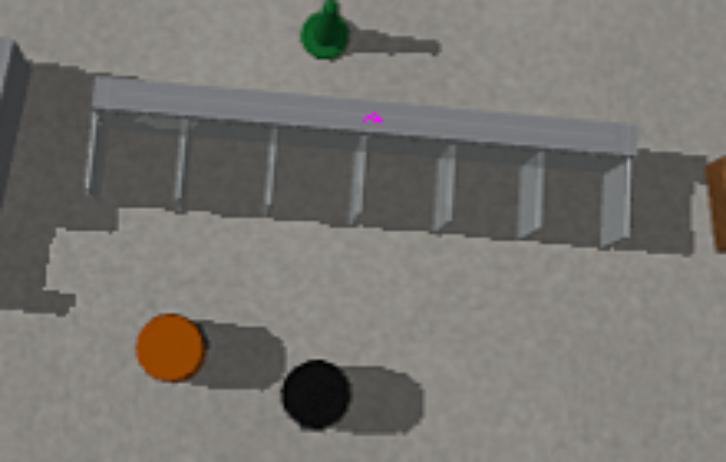

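The crops confirm the choice: black head at crop (317,395), plain orange look-alike at (172,348). The rail corners give a length of 337 mm (340 expected), and the two views agree within about 3 mm. Next I'll work out the first move, to above rail_a.

```bash
cat >> h.py <<'E'
from scipy.spatial.transform import Rotation as Rn
TH=-0.0725; C=np.array([0.6385,-0.0395])   # rail centre
ORI=C-0.06*np.array([np.cos(TH),np.sin(TH)])
def w(x,y):  # rack->world
    return ORI+np.array([np.cos(TH)*x-np.sin(TH)*y,np.sin(TH)*x+np.cos(TH)*y])
def rk(p):
    d=np.array(p)[:2]-ORI;return np.array([np.cos(TH)*d[0]+np.sin(TH)*d[1],-np.sin(TH)*d[0]+np.cos(TH)*d[1]])
def go(x,y,z,yaw=None):
    s=get_state();q=s["ee_rot"];R=Rn.from_quat([q[1],q[2],q[3],q[0]])
    T=Rn.from_matrix(np.array([[np.cos(a:=TH if yaw is None else yaw),np.sin(a),0],[np.sin(a),-np.cos(a),0],[0,0,-1]]))
    p=np.r_[w(x,y),z]
    print("shift mm",(R.inv().apply(p-s["position"])*1000).round(1),"rot deg",np.degrees((R.inv()*T).as_rotvec()).round(2),"tcp rack",rk(s["position"]).round(4),"z",s["position"][2].round(4),"F",s["contact_force"].round(2),"t",round(s["clock"],2),"w",s["width"])
E
python3 -c "
from h import *
go(0.0,0.140,0.2);go(-.05,.1,.25);print(w(0,.14),rk((.468,-.0105)),rk((.494,.079)))"
```

```text
shift mm [ 572.5 -402.1   50.3] rot deg [-2.000e-02  0.000e+00  3.101e+01] tcp rack [-0.2835 -0.4996] z 0.2501 F [0.49 0.92 1.07] t 0.35 w 0.08544926764034903
shift mm [ 5.090e+02 -3.936e+02  3.000e-01] rot deg [-2.000e-02  0.000e+00  3.101e+01] tcp rack [-0.2835 -0.4996] z 0.2501 F [0.49 0.92 1.07] t 0.35 w 0.08544926764034903
[0.58879873 0.10447841] [-0.11215276  0.01657339] [-0.09270413  0.10772163]
```

```bash
python3 -m jog '[40,-30,0,0,0,5, 90,-70,0,0,0,12, 140,-110,0,0,0,20, 190,-150,0,0,0,26, 240,-190,0,0,0,31, 290,-230,0,0,0,31, 340,-270,0,0,0,31, 390,-305,0,0,0,31, 440,-345,0,0,0,31, 490,-380,0,0,0,31]' 1 20
python3 -m jog '[0,0,0,0,0,0,0,0,0,0,0,0,0,0,0,0,0,0,0,0,0,0,0,0]'
python3 - <<'E'
from h import *
d=get_image("wrist");cv2.imwrite("pics/w1.png",d["frame"][:,:,::-1])
d=get_image("scene");cv2.imwrite("pics/s1.png",cv2.resize(d["frame"][60:280,180:470,::-1],None,fx=2.7,fy=2.7))
go(0.06,0.14,0.2)
E
```

```text
clock: 1.6
position: [0.5222, 0.0425, 0.2506]
ee_rot: [0.0, 0.999, -0.036, 0.0]
contact_force: [0.3, -1.2, 0.2]
width: -0.0001
clock: 2.1
position: [0.5212, 0.0392, 0.2505]
ee_rot: [0.0, 0.999, -0.037, 0.0]
contact_force: [1.0, -0.3, -0.1]
width: 0.0002
shift mm [122.4 -69.9  50.5] rot deg [ 0.01 -0.02 -0.09] tcp rack [-0.0625  0.0703] z 0.2505 F [0.95 0.53 0.2 ] t 2.2 w 0.0003243294466518721
```

View pics/w1.png

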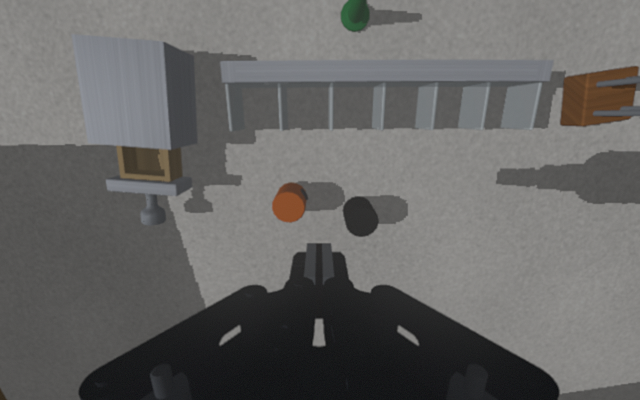

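View pics/s1.png

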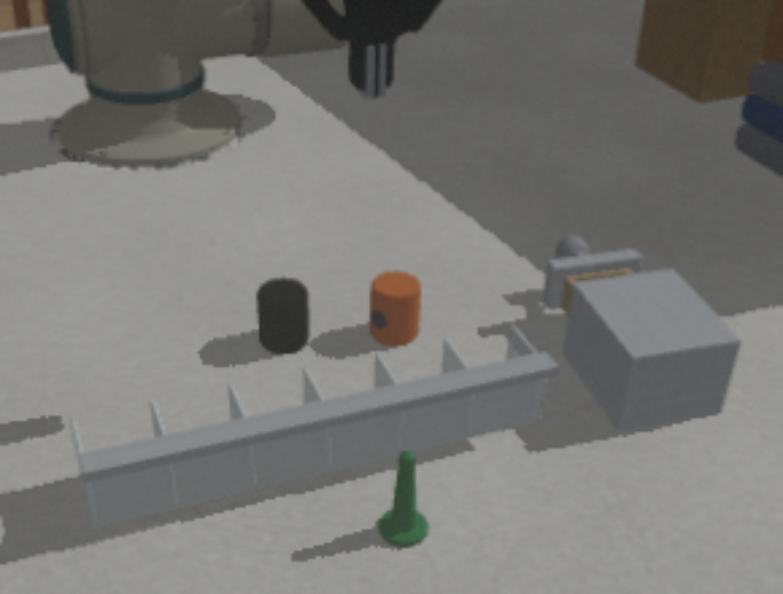

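The wrist view shows the rail running level from (222,61) to (552,61), with its front edge near row 82, so the yaw is right. The shut fingers are narrow at the tip but flare wide above. I'll check the rack position from this view.

```bash
python3 - <<'E'
from h import *
d=get_image("wrist");f=d["frame"]
g=cv2.GaussianBlur(cv2.cvtColor(f,cv2.COLOR_RGB2GRAY),(3,3),0).astype(int)
print(g[70,212:230],g[70,542:560]);print(g[52:92,250]);print(g[52:92,500])
H=onz(d,[(222,61),(552,61),(551,81),(222,81)],.063);print([rk(p).round(4) for p in H], H.round(4))
m=((f.max(2)<70)).astype(np.uint8);m[240:]=0
a,l,s,c=cv2.connectedComponentsWithStats(m)
for i in range(1,a):
  if s[i,4]>300: print(s[i],c[i],onz(d,[c[i]],.025),rk(onz(d,[c[i]],.025)[0]))
cv2.imwrite("pics/w2c.png",cv2.resize(f[45:245,210:560,::-1],None,fx=2.2,fy=2.2,interpolation=cv2.INTER_CUBIC))
E
```

```text
[ 86  87  87  88  88  87  87  88  94 107 119 124 124 124 124 125 127 128] [119 120 121 122 122 121 121 120 120 120 122 123 122 121 122 124 125 126]
[137 135 124 103  89  86  86  89 102 119 126 126 125 124 125 126 126 127
 128 127 126 125 125 124 123 124 124 125 124 117 102  88  83  82  83  84
  86  87  87  88]
[134 134 135 137 138 139 139 134 127 122 121 120 120 121 122 122 122 123
 123 122 121 121 120 120 119 120 121 120 113  98  86  82  82  83  86  89
  90  90  89  88]
[array([0.0678, 0.1681]), array([ 0.0682, -0.168 ]), array([ 0.0493, -0.1714]), array([0.0491, 0.17  ])] [[ 0.6585  0.1276  0.063 ]
 [ 0.6346 -0.2076  0.063 ]
 [ 0.6154 -0.2097  0.063 ]
 [ 0.6399  0.1308  0.063 ]]
[123 147  41  28 379] [133.89973615 162.03166227] [[0.56056035 0.27078597 0.025     ]] [-0.04021093  0.30382518]
[169 147  13  34 322] [175.32919255 163.4378882 ] [[0.55469289 0.21853798 0.025     ]] [-0.04227832  0.25128942]
[ 344  197   35   40 1049] [360.22116301 216.40038132] [[ 0.46610593 -0.01167303  0.025     ]] [-0.11395688  0.01526625]
```

View pics/w2c.png

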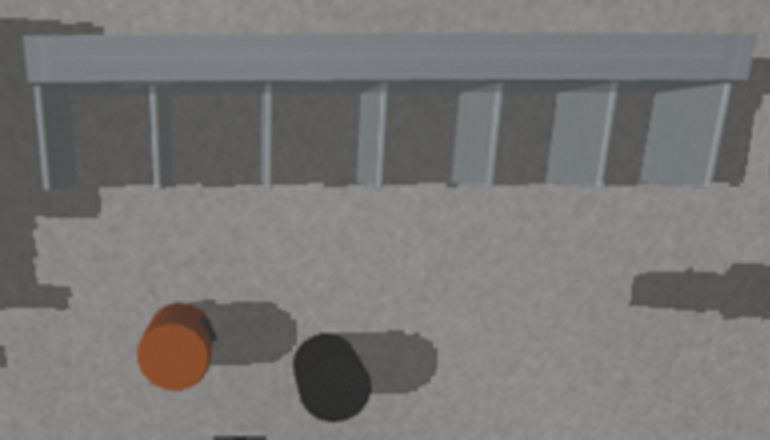

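The wrist view puts the rail at rack x 49–68 mm and y ±169 mm, within about 1 mm of my model. Moving to above rail_a.

```bash
python3 -m jog '[40,-23,20,0,0,0, 80,-46,50,0,0,0, 121,-70,90,0,0,0, 121,-70,130,0,0,0, 121,-70,155,0,0,0, 121,-70,155,0,0,0, 121,-70,155,0,0,0]'
python3 -c "
from h import *
go(0.059,0.14,.082)"
```

```text
clock: 3.12
position: [0.6483, 0.1014, 0.0965]
ee_rot: [-0.0, 0.999, -0.036, 0.001]
contact_force: [-0.3, -0.1, 0.1]
width: -0.0003
shift mm [-0.6  1.2 14.5] rot deg [-0.01 -0.12 -0.01] tcp rack [0.0595 0.1412] z 0.0965 F [-0.28 -0.06  0.13] t 3.12 w -0.0003281184751349801
```

```bash
python3 -m jog '[0,1,6,0,0,0, 0,1,11,0,0,0, 0,1,13,0,0,0, 0,1,14,0,0,0, 0,1,15,0,0,0,0,1,15,0,0,0]'
```

```text
clock: 3.88
position: [0.6472, 0.1006, 0.0821]
ee_rot: [0.0, 0.999, -0.036, 0.0]
contact_force: [-3.7, 0.4, 8.7]
width: -0.0001
```

```bash
python3 -m jog '[0,0,0,0,0,0, 0,0,-15,0,0,0, 0,0,-25,0,0,0, 0,28,-25,0,0,0, 0,56,-25,0,0,0, 0,56,-15,0,0,0, 0,56,-5,0,0,0, 0,56,-2,0,0,0,0,56,0,0,0,0,0,56,0,0,0,0]'
python3 -c "
from h import *
go(0.059,0.084,.082)"
```

```text
clock: 5.12
position: [0.6424, 0.0456, 0.082]
ee_rot: [0.0, 0.999, -0.035, -0.001]
contact_force: [-4.2, -1.0, 10.7]
width: 0.0002
shift mm [1.2 1.1 0. ] rot deg [0.03 0.07 0.09] tcp rack [0.0578 0.0851] z 0.082 F [-4.23 -1.02 10.73] t 5.12 w 0.0002308431307876161
```

```bash
python3 -m jog '[0,0,0,0,0,0, 0,0,-15,0,0,0, 0,0,-25,0,0,0, 0,28,-25,0,0,0, 0,56,-25,0,0,0, 0,56,-15,0,0,0, 0,56,-5,0,0,0, 0,56,-2,0,0,0,0,56,0,0,0,0,0,56,0,0,0,0]'
python3 -c "
from h import *
go(0.059,0.028,.082)"
python3 -m jog '[0,0,0,0,0,0, 0,0,-20,0,0,0, 0,0,-60,0,0,0, 0,0,-80,0,0,0]'
python3 -c "
from h import *
go(-0.18,0.015,.16)"

```

```text
clock: 6.38
position: [0.6384, -0.0101, 0.0821]
ee_rot: [0.0, 0.999, -0.035, -0.001]
contact_force: [-4.9, -1.0, 12.2]
width: 0.0002
shift mm [1.2 1.4 0. ] rot deg [0.02 0.07 0.1 ] tcp rack [0.0578 0.0294] z 0.0821 F [-4.88 -1.03 12.23] t 6.38 w 0.00017391726927924454
clock: 6.88
position: [0.6401, -0.01, 0.162]
ee_rot: [-0.0, 0.999, -0.035, 0.001]
contact_force: [0.6, 0.0, 0.7]
width: 0.0
shift mm [-239.5   14.2    1.4] rot deg [-0.01 -0.14  0.09] tcp rack [0.0595 0.0296] z 0.162 F [0.64 0.02 0.66] t 6.88 w 1.3536463620562814e-05
```

All three touches registered at 9–12 N. Next I'll go behind the black head with the fingers slightly parted, so that their outer side edges cradle the cylinder, and tilted 10° so that the tips lead.

```bash
python3 -m jog '[-50,3,0,0,0,0, -110,7,0,0,0,0, -170,11,0,0,0,0, -220,14,0,0,0,0, -240,14,0,0,0,0, -240,14,50,0,5,0, -240,14,100,0,10,0, -240,14,127,0,10,0, -240,14,127,0,10,0,-240,14,127,0,10,0]' 0.835 20
python3 - <<'E'
from h import *
d=get_image("wrist");cv2.imwrite("pics/w3.png",d["frame"][:,:,::-1])
d=get_image("scene");cv2.imwrite("pics/s3.png",cv2.resize(d["frame"][60:280,180:470,::-1],None,fx=2.7,fy=2.7))
go(-.18,.0157,.033)
E
```

```text
clock: 8.12
position: [0.401, -0.0079, 0.0341]
ee_rot: [0.003, 0.995, -0.036, 0.088]
contact_force: [-0.3, -0.3, -0.4]
width: 0.014
shift mm [-1.  -1.5  1.4] rot deg [  0.03 -10.21   0.04] tcp rack [-0.1792  0.0142] z 0.0345 F [ 0.66  0.08 -0.29] t 8.22 w 0.014161599972836508
```

View pics/w3.png

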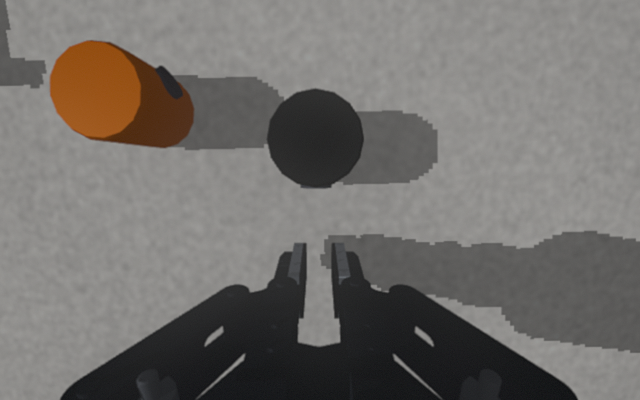

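View pics/s3.png

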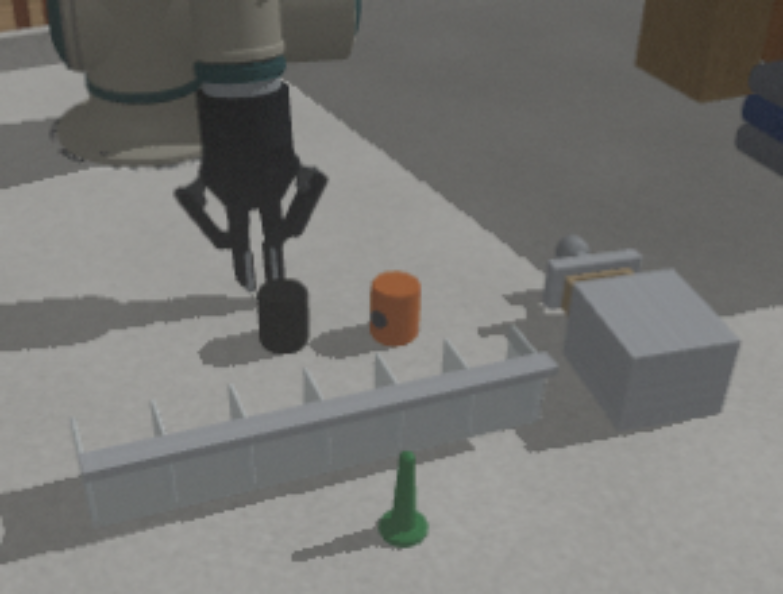

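The wrist view shows the black head centred at (315,138), straight ahead of the parted fingers near column 320, with orange clear at (97,90). Pushing slowly, drifting towards the gap line.

```bash
python3 -m jog '[15,-1.5,2.6,0,0,0, 26,-1.5,4.6,0,0,0, 32,-1.5,5.6,0,0,0, 37,-2,6.5,0,0,0, 43,-3.5,7.6,0,0,0, 49,-5,8.6,0,0,0, 55,-6.5,9.7,0,0,0, 61,-8,10.8,0,0,0, 67,-9.5,11.8,0,0,0, 67,-9.5,11.8,0,0,0]'
python3 - <<'E'
from h import *
d=get_image("wrist");cv2.imwrite("pics/w4.png",d["frame"][:,:,::-1])
go(-.005,.028,.033)
d=get_image("top");f=d["frame"]
m=(f.max(2)<45).astype(np.uint8)
a,l,s,c=cv2.connectedComponentsWithStats(m)
for i in range(1,a):
  if 60<s[i,4]: print(s[i],c[i],rk(onz(d,[c[i]],.05)[0]))
E
```

```text
clock: 9.48
position: [0.4684, -0.0032, 0.0335]
ee_rot: [0.003, 0.995, -0.036, 0.088]
contact_force: [0.8, -0.2, 0.7]
width: 0.014
shift mm [106.   -4.1  19.2] rot deg [ 1.000e-02 -1.005e+01  3.000e-02] tcp rack [-0.1127  0.0239] z 0.0334 F [-0.78 -0.68 -0.11] t 9.53 w 0.014379139095914298
[   0  199   47  143 3364] [ 22.91527943 273.46581451] [-0.18433278  0.63400485]
[289 242  68  43 847] [323.81936246 263.1322314 ] [-0.10146307  0.02027022]
[383 315   9  38  90] [388.4        332.56666667] [-0.22616047 -0.11831164]
[283 333  13  22 118] [289.88135593 341.06779661] [-0.25760628  0.07328376]
[372 352  14  19  81] [380.64197531 358.80246914] [-0.27733606 -0.10634888]
[  0 391  10   9  64] [  4.390625 395.421875] [-0.43110094  0.63562907]
```

View pics/w4.png

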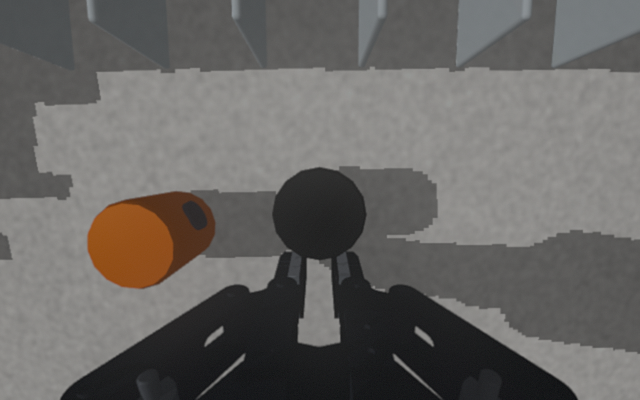

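The head sits centred against both fingers at (320,213). The third gap lies between divider bases (262,68) and (360,68), with its centre about 4 mm further to +y. Continuing.

```bash
python3 -m jog '[7,-1.2,1.2,0,0,0, 14,-2.6,2.5,0,0,0, 21,-4,3.7,0,0,0, 28,-4,4.9,0,0,0, 35,-4,6.2,0,0,0, 42,-4,7.4,0,0,0, 49,-4,8.6,0,0,0, 56,-4,9.9,0,0,0, 62,-4,10.9,0,0,0, 62,-4,10.9,0,0,0]'
python3 - <<'E'
from h import *
d=get_image("wrist");cv2.imwrite("pics/w5.png",d["frame"][:,:,::-1])
go(-.005,.028,.033)
E
```

```text
clock: 10.82
position: [0.5315, -0.0039, 0.0335]
ee_rot: [0.003, 0.995, -0.036, 0.088]
contact_force: [0.3, -0.0, 0.3]
width: 0.0143
shift mm [44.  -0.2  8.3] rot deg [ 1.000e-02 -1.005e+01  1.000e-02] tcp rack [-0.0498  0.0278] z 0.0335 F [ 0.49  0.26 -0.58] t 10.88 w 0.014146294880605599
```

View pics/w5.png

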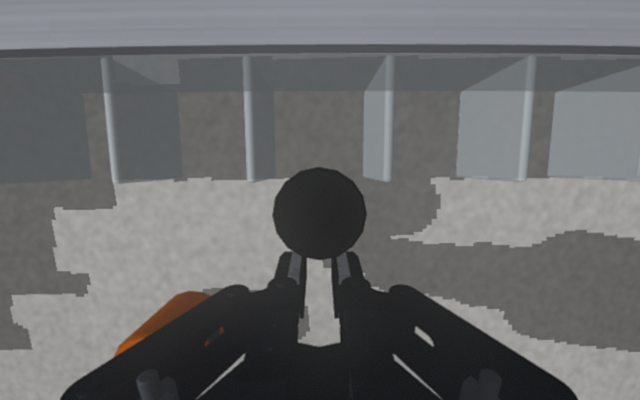

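Head at (320,213) is centred between divider tops at (252,181) and (388,181). Pushing in.

```bash
python3 -m jog '[6,0,1.1,0,0,0, 12,0,2.2,0,0,0, 18,0,3.3,0,0,0, 24,0,4.3,0,0,0, 29,0,5.2,0,0,0, 33,0,5.9,0,0,0, 36,0,6.5,0,0,0, 39,0,7,0,0,0, 39,0,7,0,0,0]'
python3 - <<'E'
from h import *
d=get_image("wrist");cv2.imwrite("pics/w6.png",d["frame"][:,:,::-1])
go(-.005,.028,.033)
E
```

```text
clock: 12.0
position: [0.5704, -0.0066, 0.0333]
ee_rot: [0.003, 0.996, -0.036, 0.087]
contact_force: [-0.0, 0.2, -0.6]
width: 0.0141
shift mm [ 5.2 -0.2  1.3] rot deg [ 1.000e-02 -1.005e+01  1.000e-02] tcp rack [-0.0103  0.0278] z 0.0333 F [0.66 0.38 0.13] t 12.05 w 0.01390225027738242
```

View pics/w6.png

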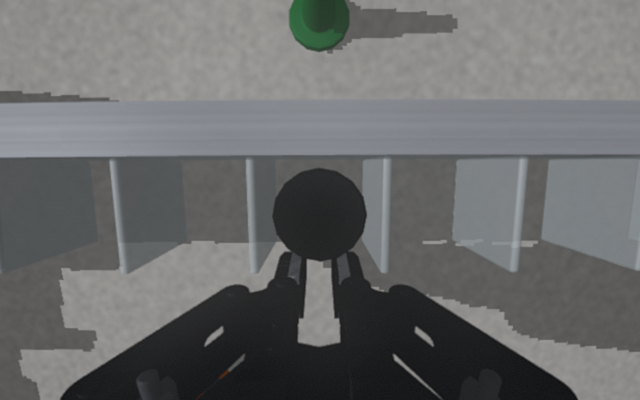

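The head is in the gap. Its far edge is at row 168 and the rail edge at row 157, so a few mm remain. I'll creep forward until the force rises.

```bash
python3 -m jog '[2,0,0.3,0,0,0, 3,0,0.5,0,0,0, 4,0,0.7,0,0,0, 4,0,0.7,0,0,0]'
python3 -m jog '[1,0,0.2,0,0,0, 1,0,0.2,0,0,0]'
python3 -m jog '[1,0,0.2,0,0,0, 1,0,0.2,0,0,0]'
python3 -c "
from h import *
go(-.005,.028,.033)"
```

```text
clock: 12.55
position: [0.5741, -0.0069, 0.0332]
ee_rot: [0.003, 0.996, -0.036, 0.087]
contact_force: [-1.5, 0.0, 0.9]
width: 0.0139
clock: 12.8
position: [0.5751, -0.007, 0.0332]
ee_rot: [0.003, 0.996, -0.036, 0.087]
contact_force: [-1.4, -0.4, 0.1]
width: 0.0138
clock: 13.05
position: [0.5755, -0.007, 0.0331]
ee_rot: [0.003, 0.996, -0.036, 0.087]
contact_force: [-2.4, 0.2, 2.0]
width: 0.0139
shift mm [ 0.1 -0.1  0.1] rot deg [ 0.   -9.94  0.02] tcp rack [-0.0051  0.0279] z 0.0331 F [-2.38  0.21  1.99] t 13.05 w 0.013872647386233852
```

```bash
python3 -m jog '[1,0,0.2,0,0,0, 1,0,0.2,0,0,0]'
python3 -m jog '[1,0,0.2,0,0,0, 1,0,0.2,0,0,0]'
python3 -c "
from h import *
go(-.005,.028,.033)
d=get_image('wrist');cv2.imwrite('pics/w7.png',d['frame'][:,:,::-1])
"
```

```text
clock: 13.3
position: [0.5757, -0.007, 0.0329]
ee_rot: [0.003, 0.996, -0.036, 0.086]
contact_force: [-5.6, 0.5, 3.2]
width: 0.0141
clock: 13.55
position: [0.5759, -0.007, 0.0327]
ee_rot: [0.003, 0.996, -0.036, 0.085]
contact_force: [-6.4, 0.5, 5.4]
width: 0.014
shift mm [-0.1 -0.1 -0.3] rot deg [ 0.   -9.74  0.03] tcp rack [-0.0048  0.0279] z 0.0327 F [-6.36  0.45  5.41] t 13.55 w 0.01400267017100558
```

View pics/w7.png

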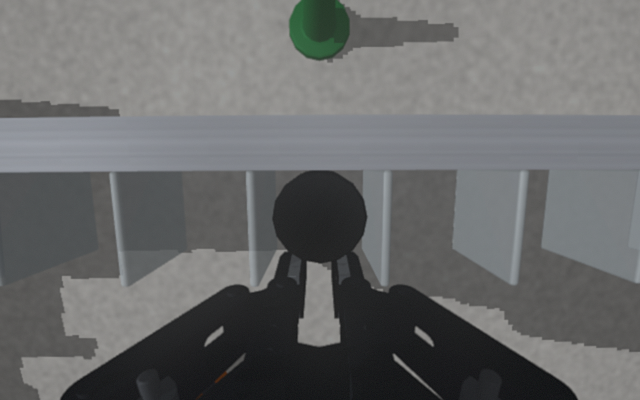

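The force rose to 6 N with the tool stopped, and the head's far edge (row 170) meets the rail edge, so it is at the back wall. Backing straight off, then up.

```bash
python3 -m jog '[-4,0,-0.7,0,0,0, -12,0,-2.1,0,0,0, -25,0,-4.3,0,0,0, -45,0,-7.8,0,0,0, -60,0,-10.5,0,0,0, -54,0,-40,0,0,0, -44,0,-95,0,0,0, -34,0,-150,0,0,0, -34,0,-150,0,0,0]'
python3 - <<'E'
from h import *
for n in("wrist","top","scene"):
    d=get_image(n);f=d["frame"]
    if n!="wrist": x0,y0,x1,y1=(170,140,500,290) if n=="top" else (120,100,470,290); f=cv2.resize(f[y0:y1,x0:x1],None,fx=2.2,fy=2.2,interpolation=cv2.INTER_CUBIC)
    cv2.imwrite(f"pics/{n}8.png",f[:,:,::-1])
go(-.005,.028,.033)
E
```

```text
clock: 14.72
position: [0.5219, -0.0033, 0.1802]
ee_rot: [0.004, 0.995, -0.036, 0.093]
contact_force: [0.2, 0.7, -0.4]
width: 0.0142
shift mm [ 33.2  -0.  149. ] rot deg [-0.   -9.91  0.01] tcp rack [-0.0634  0.0279] z 0.1741 F [ 0.55 -0.49 -1.09] t 14.88 w 0.014270240041747656
```

View pics/wrist8.png

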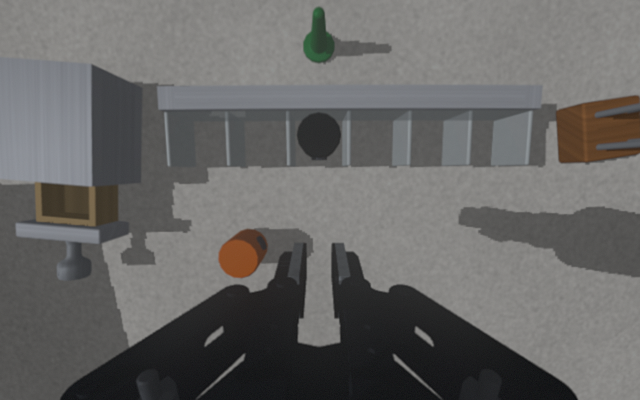

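View pics/top8.png

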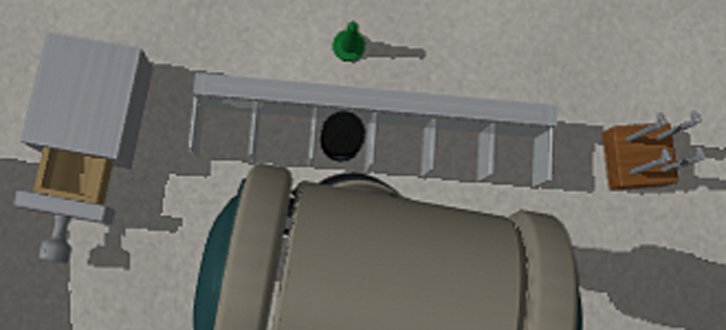

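View pics/scene8.png

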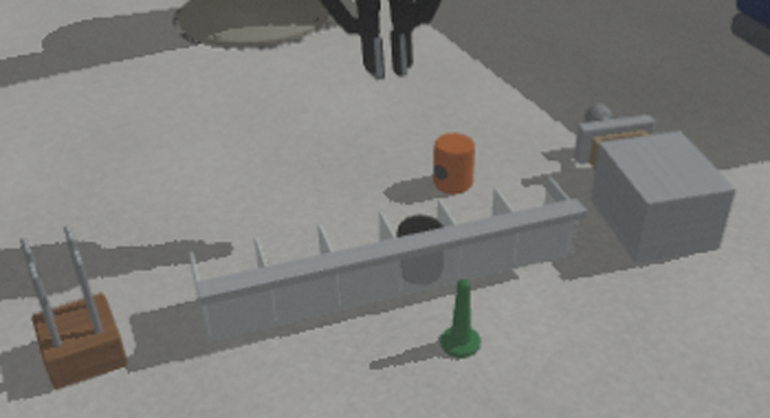

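The views show the head upright in the third gap from the tray: wrist (319,134), top crop (343,136). Orange, drawer, skewers and green peg look undisturbed. One numeric check before handing in.

```bash
python3 - <<'E'
from h import *
d=get_image("wrist");print(get_state()["position"]);f=d["frame"]
m=(f.max(2)<55).astype(np.uint8);m[200:]=0
a,l,s,c=cv2.connectedComponentsWithStats(m)
for i in range(1,a):
  if s[i,4]>300: print("wrist",s[i],c[i])
print(rk(onz(d,[(319,134)],.05)[0]))
print("rail front/back",[rk(p) for p in onz(d,[(319,108),(319,86)],.063)])
d=get_image("top");f=d["frame"]
m=(f.max(2)<45).astype(np.uint8);m[:185]=0;m[222:]=0;m[:,:310]=0;m[:,350:]=0
ys,xs=np.nonzero(m);print("top",len(xs),xs.mean(),ys.mean(),rk(onz(d,[(xs.mean(),ys.mean())],.05)[0]))
hsv=cv2.cvtColor(f,cv2.COLOR_RGB2HSV)
print("green",onz(d,[(328,161)],.01)[0], "skew corners unchanged px check:",f[205:207,446:450].tolist())
E
```

```text
[ 0.51724416 -0.00267745  0.17341746]
wrist [ 297  104   45   48 1627] [318.9563614  126.95697603]
[0.02021594 0.02785067]
rail front/back [array([0.04045559, 0.02785747]), array([0.05844577, 0.02784721])]
top 376 325.3723404255319 202.52393617021278 [0.02169507 0.02747048]
green [ 0.70279834 -0.0164063   0.01      ] skew corners unchanged px check: [[[93, 59, 30], [94, 59, 31], [97, 63, 34], [113, 72, 39]], [[89, 56, 29], [93, 59, 32], [95, 62, 32], [109, 71, 39]]]
```

The arm was still settling in that picture, so the rows were mixed between frames. I'll measure again at rest, against the rail edge in the same frame.

```bash
python3 -m jog '[0,0,0,0,0,0,0,0,0,0,0,0,0,0,0,0,0,0,0,0,0,0,0,0]'
python3 - <<'E'
from h import *
d=get_image("wrist");print(get_state()["position"]);f=d["frame"]
cv2.imwrite("pics/w9.png",cv2.resize(f[60:180,240:400,::-1],None,fx=4.5,fy=4.5,interpolation=cv2.INTER_CUBIC))
g=cv2.cvtColor(f,cv2.COLOR_RGB2GRAY);print("col319",list(enumerate(g[60:180,319].tolist(),60)))
print("col275",list(enumerate(g[70:110,275].tolist(),70)))
d=get_image("top");f=d["frame"]
cv2.imwrite("pics/t9.png",cv2.resize(f[170:230,280:370,::-1],None,fx=8,fy=8,interpolation=cv2.INTER_CUBIC))
E
```

```text
clock: 15.48
position: [0.5188, -0.0029, 0.1748]
ee_rot: [0.003, 0.996, -0.036, 0.087]
contact_force: [0.3, 0.2, -0.2]
width: 0.0139
[ 0.51874308 -0.00287498  0.17487551]
col319 [(60, 132), (61, 133), (62, 132), (63, 132), (64, 134), (65, 135), (66, 137), (67, 136), (68, 135), (69, 130), (70, 130), (71, 133), (72, 134), (73, 136), (74, 136), (75, 132), (76, 128), (77, 127), (78, 127), (79, 127), (80, 125), (81, 125), (82, 127), (83, 128), (84, 127), (85, 127), (86, 130), (87, 131), (88, 130), (89, 127), (90, 126), (91, 126), (92, 126), (93, 124), (94, 125), (95, 126), (96, 127), (97, 128), (98, 129), (99, 125), (100, 104), (101, 81), (102, 78), (103, 82), (104, 72), (105, 54), (106, 45), (107, 45), (108, 44), (109, 44), (110, 45), (111, 45), (112, 45), (113, 43), (114, 44), (115, 46), (116, 44), (117, 45), (118, 45), (119, 43), (120, 44), (121, 43), (122, 43), (123, 43), (124, 46), (125, 44), (126, 44), (127, 45), (128, 45), (129, 44), (130, 42), (131, 42), (132, 44), (133, 43), (134, 44), (135, 45), (136, 44), (137, 42), (138, 43), (139, 45), (140, 45), (141, 46), (142, 45), (143, 4
[... 167 characters left out ...]
, (159, 89), (160, 99), (161, 131), (162, 143), (163, 144), (164, 143), (165, 140), (166, 139), (167, 137), (168, 139), (169, 139), (170, 137), (171, 136), (172, 137), (173, 138), (174, 137), (175, 137), (176, 137), (177, 138), (178, 140), (179, 142)]
col275 [(70, 141), (71, 142), (72, 143), (73, 142), (74, 141), (75, 139), (76, 135), (77, 128), (78, 126), (79, 126), (80, 126), (81, 125), (82, 126), (83, 127), (84, 128), (85, 127), (86, 129), (87, 130), (88, 129), (89, 127), (90, 126), (91, 127), (92, 126), (93, 125), (94, 124), (95, 125), (96, 126), (97, 127), (98, 127), (99, 127), (100, 110), (101, 87), (102, 79), (103, 81), (104, 84), (105, 85), (106, 83), (107, 83), (108, 84), (109, 84)]
```

View pics/w9.png

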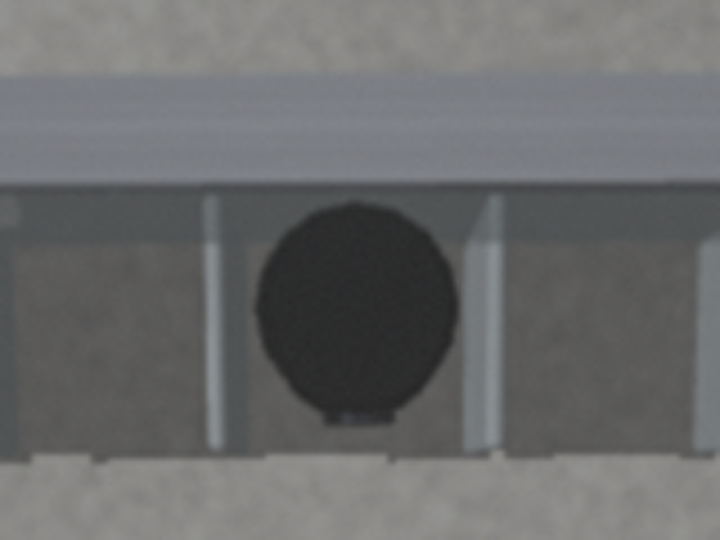

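View pics/t9.png

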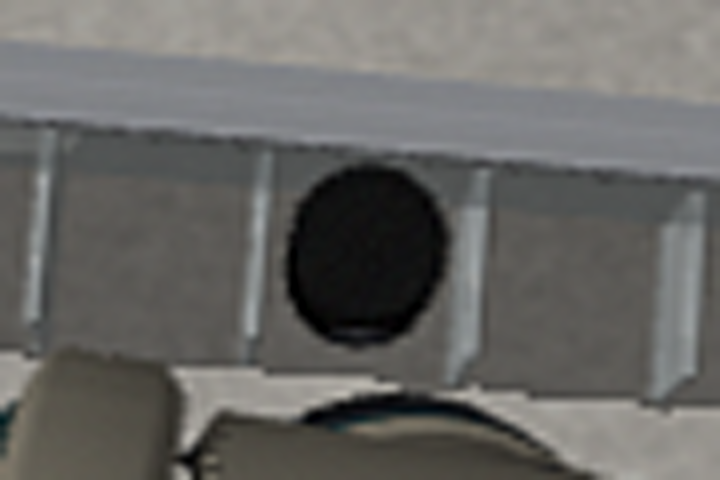

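```bash
python3 - <<'E'
from h import *
d=get_image("wrist")
print("rail back,front",[rk(p).round(4) for p in onz(d,[(319,75.5),(319,100)],.063)])
print("head far,near",[rk(p).round(4) for p in onz(d,[(319,104.5),(319,152)],.05)], "lower near",rk(onz(d,[(319,152)],0)[0]))
print("sides",[rk(p).round(4) for p in onz(d,[(296.7,128),(342,128)],.05)])
t=get_image("top");o=lambda p:[280+p[0]/8-.5,170+p[1]/8-.5]
print("top: rail front",rk(onz(t,[o((365,148))],.063)[0]),"head far,near",[rk(p).round(4) for p in onz(t,[o((367,163)),o((362,325)),o((287,250)),o((446,250))],.05)])
E
```

```text
rail back,front [array([0.0687, 0.0278]), array([0.0487, 0.0278])]
head far,near [array([0.0478, 0.0277]), array([0.0056, 0.0278])] lower near [0.00814459 0.02768721]
sides [array([0.0271, 0.048 ]), array([0.0271, 0.0068])]
top: rail front [0.04918749 0.03102813] head far,near [array([0.0482, 0.0297]), array([0.0058, 0.0274]), array([0.0235, 0.0483]), array([0.0273, 0.0075])]
```

The check is consistent. After aligning to the rail edge, the head centre is at rack x ≈ 28 mm (limits 23–33) and y ≈ 28 mm (limits 20–36), with a diameter near 42 mm. Handing in.

```bash
python3 -c "
from h import *
s=get_state();print(s['clock'],s['contact_force'],s['position'])
sign_off()"
```

```text
15.675 [-0.84617621 -0.17023806 -0.57733874] [ 0.51873741 -0.00288114  0.17498657]
the job is handed in; nothing more can be done
```

The black mallet head is standing in the third gap from the tray drawer's end, at the back wall. I handed the job in at 15.7 s; no verdict is reported.

**Counting:** The tray stands at the rack's +y end. I touched the rail above the first, second and third gaps from there, with readings of about 9, 11 and 12 N, and went no farther along it.

**Pushing:** I pushed the head with the fingers' outer side edges and never gripped or lifted it. I stopped when the force rose to about 6 N and the tool no longer moved, then backed straight off and up.

**Last checks:**
- **Head position:** the centre is at rack x ≈ 28 mm and y ≈ 28 mm, upright, within about 1 mm of the back wall in both the wrist and top views.
- **Robot clear:** the TCP is at 175 mm height, and the force reading is only noise.
- **Other items:** the orange look-alike, drawer, skewers and green peg look unmoved. I judged these by eye in the pictures only; my numeric spot checks on the peg and skewers did not test for movement.

**Disagreement:** A first centroid check gave x ≈ 20–22 mm, just outside the limit. It mixed pictures from when the arm was still settling and included part of the head's side. Measuring again at rest against the rail edge gave 28 mm.

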